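# Lay out the carving gouges for honing, by blade width

## Robot

A 6-joint arm with a two-finger parallel gripper is mounted at the origin on the work surface. World frame = base frame: x ahead of the robot, y to its left, z up, the work surface at z = 0. Lengths are in m, angles in rad, forces in N, time in s.
With the tool pointing down it reaches from about 0.375 to 0.825 m from the base axis. Payload 5.5 kg.
Tool frame: the origin (TCP) lies on the front face of the gripper's body, between the roots of the fingers; the fingertips stand 73 mm ahead of it and the grasp point (between the pads) lies 54 mm ahead of it; z points along the fingers, y is the direction in which the jaws open and shut (so a half turn about z gives the same grasp; the last joint's range is limited). The gripper opens to 85 mm and grips with 20 to 120 N. Pads are 22 mm wide; open, the fingers measure 114 mm over their backs; the gripper's body (76 mm by 85 mm) begins 54 mm behind the grasp point. The pads swing forward as they close: fully open they stand 13 mm farther back than shut.
Start: joints at [0, 0.314, -0.047, 1.21, 0, 1.571], TCP at [0.6, -0, 0.304] pointing down, gripper open.
Joint ranges: [-2.67, 2.67], [-0.69, 1.73], [-1.03, 1.25], [-2.08, 2.16], [-1.42, 1.45], [-3.14, 3.14]. Speed limits (rad/s): [2.39, 2.39, 3.01, 3.14, 3.14, 3.14].

## Interface

Orientations are given as a 3x3 rotation matrix whose columns are the frame's x, y, z axes.
In Python, from cell import r gives the robot as it stands.
- The arm moves only by the shell command python3 -m inch 'ROWS' [FORCE]. ROWS is JSON, a list of rows, each an object with "rotation": the turn, a rotation vector about the tool's x, y, z in degrees, a list of three; "dp": the shift along the tool's x, y, z in mm, a list of three; "gripper": the gripper's target within -1 to 1 (fully open at 1, half-way at 0, shut at -1). A call has 1 to 20 rows; each row is the pose to reach, as a shift and turn from the pose commanded when the call began, along the tool's axes at that moment; what a row does not reach only later rows make up. A row lasts 1/10 s, in which the tool goes at most 50 mm and 8.59 degrees, less where a joint would pass 70% of its speed; a pose out of reach is approached as far as the arm can. A call with a gripper value outside its range is refused whole. The fingers move at their own pace and stop on an object; FORCE is the grip in N (left out, the last holds). Time passes only in rows, so rows that repeat a pose let the fingers close. It gives the time, the measured TCP pose, the force and the opening at its end, in the units of the state.
- r.read_state(): the state, without advancing time (a new reading comes with each control period).
- r.capture(name): name is "scene" or "side" or "wrist"; returns the picture (400x640x3 uint8, blue, green, red); there is no depth.
- r.calibration(name): a dict with "K" (3x3 intrinsics, pixels), "cam_to_world" (4x4, takes a point from camera to world coordinates). Camera axes: x right, y up, looking along -z (the intrinsics and any distortion apply to the point x, -y, -z); pixel columns grow to the right and rows downward; lengths in m; the calibration is good to about 2 mm. A picture is of the moment at which its call begins: read the wrist's pose just before it. calibration takes no time and is no camera call; for the wrist camera it gives the pose at the moment of the call.
- r.job_done(): hands the job in, once; it reports no verdict.
The state is a dict: "t": time; "joints": joint angles; "joint_vel": joint speeds; "joint_efforts": joint torques, N m; "ee_pos": TCP position; "ee_rot": TCP orientation; "force": force on the tool from outside, world axes, zero at the start; "torque": the same for the moment, N m; "opening": finger opening in m.
Only numpy, scipy, OpenCV 4.12 (cv2) and the standard library are available. Lean on these libraries where they do the work, as an engineer would, in place of code of your own. Each camera call takes 0.05 s, during which the arm holds its last target.

## Task

Lay the four carving gouges in the four saddles of the rack in order of blade width, the narrowest in the saddle next to the grey oilstone and the widest in the saddle next to the tin. Each handle lies level in both notches of its saddle with the middle of the handle midway between the two notched blocks; either end may carry the blade. Do not shift the oilstone or the tin, and let go of everything at the end.

Things in the scene. Friction and masses are not known exactly. Their poses are not given: they have to be found in the camera images.
- gouge_6_mid (a point): Loose carving gouge, lying on the bench: narrowest blade (6 mm), blue lacquered handle. Point: middle of the handle, on its axis, 14 mm above what it lies on. x along the tool from handle to blade, z up at the start. Octagonal handle 100 mm long (x -50 to +50), 28 mm across flats, does not roll; thin shank, then blade 6 mm wide at x +76 to +112. About 90 g, balances within 5 mm ahead of the point.
- gouge_14_mid (a point): Loose carving gouge, lying on the bench: second narrowest blade (14 mm), dark brown wooden handle. Point: middle of the handle, on its axis, 14 mm above what it lies on. x along the tool from handle to blade, z up at the start. Octagonal handle 100 mm long (x -50 to +50), 28 mm across flats, does not roll; thin shank, then blade 14 mm wide at x +76 to +112. About 90 g, balances within 5 mm ahead of the point.
- gouge_24_mid (a point): Loose carving gouge, lying on the bench: second widest blade (24 mm), yellow lacquered handle. Point: middle of the handle, on its axis, 14 mm above what it lies on. x along the tool from handle to blade, z up at the start. Octagonal handle 100 mm long (x -50 to +50), 28 mm across flats, does not roll; thin shank, then blade 24 mm wide at x +76 to +112. About 90 g, balances within 5 mm ahead of the point.
- gouge_36_mid (a point): Loose carving gouge, lying on the bench: widest blade (36 mm), red lacquered handle. Point: middle of the handle, on its axis, 14 mm above what it lies on. x along the tool from handle to blade, z up at the start. Octagonal handle 100 mm long (x -50 to +50), 28 mm across flats, does not roll; thin shank, then blade 36 mm wide at x +76 to +112. About 90 g, balances within 5 mm ahead of the point.
- saddle_a_seat (a point): Fixed saddle on the rack, rightmost (-y) of four. Point: middle of a handle lying in it, 38 mm above the bench. x: along the handle, y: along the row (pitch about 75 mm). Two pale blocks 10 mm thick at x -36 and +36, each with a flat notch 44 mm wide (floor 14 mm below the point, horns 12 mm high, 60 mm outside width). Free finger room between blocks down to the plank, 26 mm below the point.
- saddle_b_seat (a point): Fixed saddle on the rack, second from the right (-y). Point: middle of a handle lying in it, 38 mm above the bench. x: along the handle, y: along the row (pitch about 75 mm). Two pale blocks 10 mm thick at x -36 and +36, each with a flat notch 44 mm wide (floor 14 mm below the point, horns 12 mm high, 60 mm outside width). Free finger room between blocks down to the plank, 26 mm below the point.
- saddle_c_seat (a point): Fixed saddle on the rack, third from the right (-y). Point: middle of a handle lying in it, 38 mm above the bench. x: along the handle, y: along the row (pitch about 75 mm). Two pale blocks 10 mm thick at x -36 and +36, each with a flat notch 44 mm wide (floor 14 mm below the point, horns 12 mm high, 60 mm outside width). Free finger room between blocks down to the plank, 26 mm below the point.
- saddle_d_seat (a point): Fixed saddle on the rack, leftmost (+y) of four. Point: middle of a handle lying in it, 38 mm above the bench. x: along the handle, y: along the row (pitch about 75 mm). Two pale blocks 10 mm thick at x -36 and +36, each with a flat notch 44 mm wide (floor 14 mm below the point, horns 12 mm high, 60 mm outside width). Free finger room between blocks down to the plank, 26 mm below the point.
- oilstone: Grey oilstone in a flat dark wooden box, 150 x 55 mm, 32 mm high, lying beside either end of the row (about 110 mm from the nearest saddle, about 335 mm from the farthest). Loose, about 600 g. Origin at the centre of its underside on the bench, x along its length. Marks the end for the narrowest gouge; not to be moved.
- tin: Round tin of honing paste with a green lid, 62 mm diameter, 35 mm high, standing beside the other end of the row. Loose, about 300 g. Origin at the centre of its underside, z up. Not to be moved.
Mind the look-alikes: they are no part of the job. What is shaped like the part that bears gouge_24_mid but green is not meant.

How it is judged:
At the end, for the whole second after the job is handed in: Counting from the saddle next to the oilstone, the gouges lie in order 6, 14, 24, 36 mm: each handle's middle within 15 mm horizontally and 5 mm in height of its saddle's seat point, the handle level within 0.09 rad, at rest (below 0.02 m/s) and released (angle between gouge_6_mid's own x axis and vertical between 1.48 and 1.66 rad and linear speed of each of gouge_6, gouge_14, gouge_24, gouge_36 below 0.02 m/s and contact force between the fingers and gouge_6 below 0.1 N and angle between gouge_14_mid's own x axis and vertical between 1.48 and 1.66 rad and contact force between the fingers and gouge_14 below 0.1 N and angle between gouge_24_mid's own x axis and vertical between 1.48 and 1.66 rad and contact force between the fingers and gouge_24 below 0.1 N and angle between gouge_36_mid's own x axis and vertical between 1.48 and 1.66 rad and contact force between the fingers and gouge_36 below 0.1 N and ((horizontal distance between oilstone and saddle_a_seat below 0.2 m and horizontal distance between gouge_6_mid and saddle_a_seat below 0.015 m and z of gouge_6_mid in the frame of saddle_a_seat between -0.005 and 0.005 m and horizontal distance between gouge_14_mid and saddle_b_seat below 0.015 m and z of gouge_14_mid in the frame of saddle_b_seat between -0.005 and 0.005 m and horizontal distance between gouge_24_mid and saddle_c_seat below 0.015 m and z of gouge_24_mid in the frame of saddle_c_seat between -0.005 and 0.005 m and horizontal distance between gouge_36_mid and saddle_d_seat below 0.015 m and z of gouge_36_mid in the frame of saddle_d_seat between -0.005 and 0.005 m) or (horizontal distance between oilstone and saddle_d_seat below 0.2 m and horizontal distance between gouge_6_mid and saddle_d_seat below 0.015 m and z of gouge_6_mid in the frame of saddle_d_seat between -0.005 and 0.005 m and horizontal distance between gouge_14_mid and saddle_c_seat below 0.015 m and z of gouge_14_mid in the frame of saddle_c_seat between -0.005 and 0.005 m and horizontal distance between gouge_24_mid and saddle_b_seat below 0.015 m and z of gouge_24_mid in the frame of saddle_b_seat between -0.005 and 0.005 m and horizontal distance between gouge_36_mid and saddle_a_seat below 0.015 m and z of gouge_36_mid in the frame of saddle_a_seat between -0.005 and 0.005 m))); the robot touches nothing.
It fails at once if the oilstone is shifted by more than 20 mm (distance of oilstone from where it was at the start of the episode above 0.02 m).
It fails at once if the tin is shifted by more than 20 mm (distance of tin from where it was at the start of the episode above 0.02 m).
It also fails if it takes over 128 s, if anything falls off the work surface, if the arm or the gripper's body presses on something with over 40 N, if the wrist force passes 120 N, or if a joint passes its speed limit or range.

## Working session

There is one attempt and no reset: what is moved stays moved. The work goes in short steps, Python scripts to look and compute and a shell command to move; the robot and the scene stay as the last step left them, time stands still between calls to the robot, and variables do not carry over. Pictures are saved under pics/ and viewed, and the job is handed in when it is done.

```bash
ls; mkdir -p pics; python3 - <<'E'
from cell import r
import cv2,numpy as np
s=r.read_state();print(s['t'],s['ee_pos'],s['ee_rot'],s['opening'])
for n in ['scene','side','wrist']:
    c=r.calibration(n);print(n,{k:(np.round(v,4).tolist() if hasattr(v,'__len__') and not isinstance(v,str) else v) for k,v in c.items()})
    cv2.imwrite(f'pics/{n}0.png',r.capture(n))
E
```

```text
pics
0.0 [ 5.99542773e-01 -2.26219695e-05  3.03049787e-01] [[ 3.83602825e-05  9.99998587e-01 -1.68042485e-03]
 [ 9.99999999e-01 -3.83862203e-05 -1.54030493e-05]
 [-1.54675327e-05 -1.68042425e-03 -9.99998588e-01]] 0.08549937502601064
scene {'K': [[432.9655, 0.0, 314.1006], [0.0, 432.9655, 201.4514], [0.0, 0.0, 1.0]], 'cam_to_world': [[-0.3526, -0.7755, 0.5237, 0.9541], [0.9357, -0.2859, 0.2065, 0.1696], [-0.0104, 0.5629, 0.8265, 0.7831], [0.0, 0.0, 0.0, 1.0]]}
side {'K': [[470.4924, 0.0, 319.4367], [0.0, 470.4924, 189.5513], [0.0, 0.0, 1.0]], 'cam_to_world': [[0.8868, 0.2304, -0.4006, 0.1102], [-0.4616, 0.4847, -0.743, -0.7122], [0.023, 0.8438, 0.5362, 0.5673], [0.0, 0.0, 0.0, 1.0]]}
wrist {'K': [[317.8481, 0.0, 318.6352], [0.0, 317.8481, 197.6698], [0.0, 0.0, 1.0]], 'cam_to_world': [[1.0, -0.0011, 0.0009, 0.6011], [0.0008, 0.96, 0.2802, 0.0713], [-0.0012, -0.2802, 0.96, 0.3727], [0.0, 0.0, 0.0, 1.0]]}
```

View pics/scene0.png

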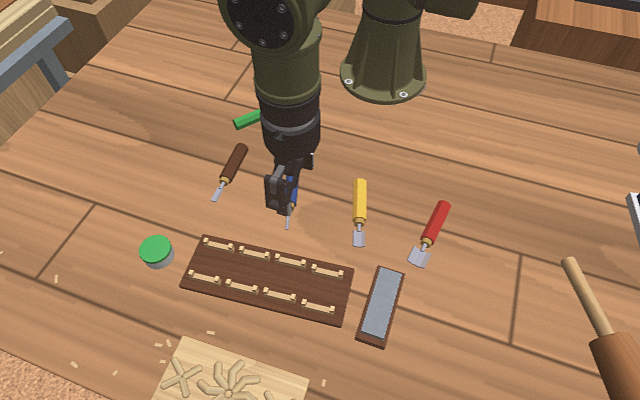

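View pics/side0.png

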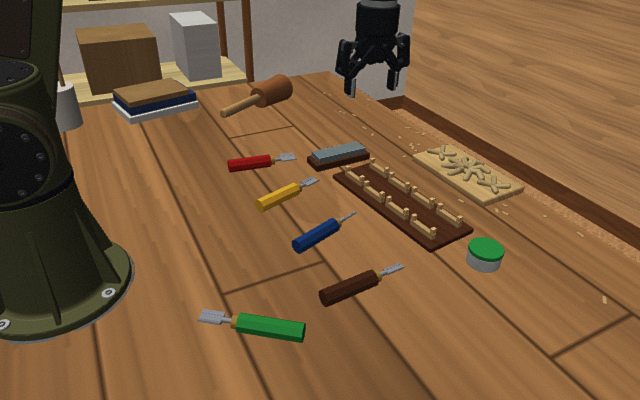

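View pics/wrist0.png

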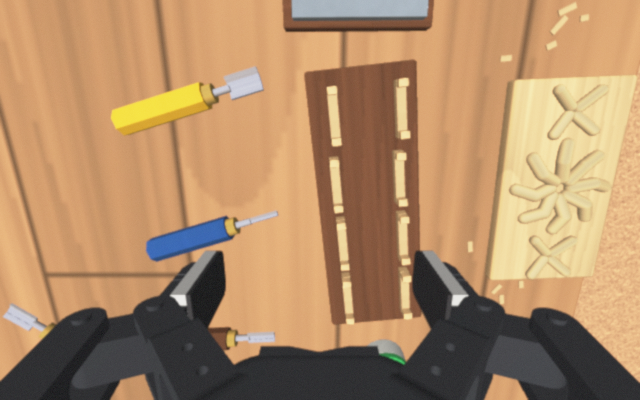

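The scene shows the oilstone at the +y end (scene px 380,305) and the tin at the -y end (157,250). That puts 6 in d, 14 in c, 24 in b and 36 in a. The green gouge is the decoy. Next I'll fit the poses by silhouette.

```bash
cat > h.py <<'E'
import numpy as np,cv2
from scipy.optimize import minimize
def proj(c,P):
    M=np.linalg.inv(np.array(c['cam_to_world']));p=P@M[:3,:3].T+M[:3,3]
    K=np.array(c['K']);d=-p[:,2]
    return np.c_[K[0,0]*p[:,0]/d+K[0,2],-K[1,1]*p[:,1]/d+K[1,2]]
a=np.arange(8)*np.pi/4+np.pi/8; R=.014/np.cos(np.pi/8)
OCT=np.array([[x,R*np.cos(t),R*np.sin(t)] for x in(-.05,.05) for t in a])
def box(x0,x1,y0,y1,z0,z1): return np.array([[x,y,z] for x in(x0,x1) for y in(y0,y1) for z in(z0,z1)])
def tf(P,x,y,yaw,z): 
    c,s=np.cos(yaw),np.sin(yaw);return P@np.array([[c,s,0],[-s,c,0],[0,0,1]])+[x,y,z]
S=4
def fill(hulls,shape):
    m=np.zeros(shape,np.uint8)
    for h in hulls: cv2.fillConvexPoly(m,cv2.convexHull(np.round(h*16*1).astype(np.int32).reshape(-1,1,2)),255,cv2.LINE_AA,4)
    return m.astype(np.float32)/255
def hullsG(p,c): return [proj(c,tf(OCT,p[0],p[1],p[2],p[3] if len(p)>3 else .014))]
def hullsR(p,c):
    out=[]
    for i in range(4):
        yy=(i-1.5)*p[3]
        for x in(-.036,.036):
            for b in (box(x-.005,x+.005,yy-.03,yy+.03,.012,.024),box(x-.005,x+.005,yy-.03,yy-.022,.024,.036),box(x-.005,x+.005,yy+.022,yy+.03,.024,.036)):
                out.append(proj(c,tf(b,p[0],p[1],p[2],0)))
    return out
def fit(hf,p0,views,step):
    bl=[cv2.GaussianBlur(m.astype(np.float32),(0,0),1.5) for m,c in views]
    def cost(p):
        return sum(((cv2.GaussianBlur(fill(hf(p,c),m.shape),(0,0),1.5)-b)**2).sum()/m.sum() for (m,c),b in zip(views,bl))
    n=len(p0);sx=np.vstack([p0]+[np.array(p0)+np.eye(n)[i]*step[i] for i in range(n)])
    for _ in range(3):
        q=minimize(cost,sx[0],method='Nelder-Mead',options=dict(initial_simplex=sx,xatol=1e-5,fatol=1e-5,maxiter=400));sx=np.vstack([q.x]+[q.x+np.eye(n)[i]*step[i]*.4 for i in range(n)])
    return q.x,q.fun
HS={'blue':((105,120,40),(128,255,255)),'yellow':((22,150,90),(35,255,255)),'red':((0,190,60),(6,255,255)),'brown':((3,60,20),(14,255,105))}
def mask(im,col,roi):
    h=cv2.cvtColor(im,cv2.COLOR_BGR2HSV);m=cv2.inRange(h,*map(np.array,HS[col]))
    if col=='red': m|=cv2.inRange(h,np.array((174,190,60)),np.array((180,255,255)))
    z=np.zeros_like(m);x0,y0,x1,y1=roi;z[y0:y1,x0:x1]=m[y0:y1,x0:x1]
    n,l,st,_=cv2.connectedComponentsWithStats(z)
    k=1+st[1:,4].argmax();return (l==k).astype(np.uint8)
def pale(im,roi):
    h=cv2.cvtColor(im,cv2.COLOR_BGR2HSV);m=cv2.inRange(h,np.array((12,40,150)),np.array((30,160,255)))
    z=np.zeros_like(m);x0,y0,x1,y1=roi;z[y0:y1,x0:x1]=m[y0:y1,x0:x1];return (z>0).astype(np.uint8)
def ray(c,uv,z):
    K=np.array(c['K']);T=np.array(c['cam_to_world'])
    d=T[:3,:3]@np.array([(uv[0]-K[0,2])/K[0,0],-(uv[1]-K[1,2])/K[1,1],-1]);o=T[:3,3]
    return o+d*(z-o[2])/d[2]
E
cat > m1.py <<'E'
from h import *
from cell import r
im={n:cv2.imread(f'pics/{n}0.png') for n in('scene','side','wrist')}
C={n:r.calibration(n) for n in im}
vis={n:im[n].copy() for n in im}
def show(hf,p,n):
    for h in hf(p,C[n]): cv2.polylines(vis[n],[cv2.convexHull(np.round(h).astype(np.int32).reshape(-1,1,2))],True,(255,0,255),1)
T={'blue':dict(side=(285,205,350,260),wrist=(140,205,250,270)),
'yellow':dict(side=(250,175,310,215),scene=(345,170,375,230),wrist=(100,70,220,140)),
'red':dict(side=(220,145,280,180),scene=(415,190,460,250)),
'brown':dict(side=(310,260,385,312),scene=(215,135,255,190))}
for col,v in T.items():
    ms={n:mask(im[n],col,roi) for n,roi in v.items()}
    ce={n:ray(C[n],np.array(np.nonzero(m)).mean(1)[::-1],.014) for n,m in ms.items()}
    m=ms['side'];pts=np.array(np.nonzero(m))[::-1].T.astype(np.float32)
    vx,vy,x0,y0=cv2.fitLine(pts,cv2.DIST_L2,0,.01,.01).ravel()
    d=ray(C['side'],(x0+20*vx,y0+20*vy),.014)-ray(C['side'],(x0,y0),.014)
    yaw=np.arctan2(d[1],d[0])
    p,f=fit(hullsG,[*np.mean(list(ce.values()),0)[:2],yaw],[(m,C[n]) for n,m in ms.items()],[.008,.008,.1])
    print(col,np.round(p,4),round(np.degrees(p[2]),1),round(f,3),{n:(np.round(e,3)[:2].tolist(),int(ms[n].sum())) for n,e in ce.items()})
    for n in ms:
        show(hullsG,p,n)
        q,f=fit(hullsG,p,[(ms[n],C[n])],[.004,.004,.05]);print('   ',n,np.round(q,4),round(f,3))
R={'scene':(180,232,356,326),'side':(335,150,475,248),'wrist':(325,60,415,330)}
ms={n:pale(im[n],roi) for n,roi in R.items()};ms['wrist'][240:,408:]=0
for n in ms: cv2.imwrite(f'pics/m_{n}.png',ms[n]*255)
p0=[.66,.02,0,.075]
a1=ray(C['wrist'],(370,190),.02);print(a1)
p,f=fit(hullsR,[a1[0],a1[1],.05,.075],[(m,C[n]) for n,m in ms.items()],[.01,.01,.05,.001])
print('rack',np.round(p,4),round(f,3))
for n in ms:
    show(hullsR,p,n);q,f=fit(hullsR,p,[(ms[n],C[n])],[.004,.004,.03,.001]);print('   ',n,np.round(q,4),round(f,3))
for i in range(4): print('abcd'[i],np.round(tf(np.array([[0,(i-1.5)*p[3],0]]),p[0],p[1],p[2],0)[0,:2],4))
for n in vis: cv2.imwrite(f'pics/v_{n}.png',vis[n])
cv2.imwrite('pics/v_crop.png',np.hstack([cv2.resize(vis['scene'][120:340,130:480],(560,352)),]) )
E
python3 m1.py
```

```text
blue [ 0.4422 -0.0859  0.3171] 18.2 0.201 {'side': ([0.441, -0.086], 689), 'wrist': ([0.44, -0.087], 1740)}
    side [ 0.443  -0.0851  0.3196] 0.045
    wrist [ 0.4422 -0.0859  0.3171] 0.15
yellow [0.4286 0.0726 0.4261] 24.4 4.795 {'side': ([0.436, 0.087], 113), 'scene': ([0.422, 0.07], 302), 'wrist': ([0.425, 0.07], 1867)}
    side [0.4432 0.0935 0.5267] 3.014
    scene [0.4192 0.0688 0.2369] 0.64
    wrist [0.4265 0.0693 0.2389] 0.41
red [-0.4811 -0.2613  0.879 ] 50.4 0.854 {'side': ([0.427, 0.234], 484), 'scene': ([0.379, 0.227], 1)}
    side [-0.4811 -0.2613  0.879 ] 0.818
    scene [-0.4811 -0.2613  0.879 ] 0.035
brown [ 0.4253 -0.2342  0.0701] 4.0 0.614 {'side': ([0.425, -0.236], 1149), 'scene': ([0.42, -0.234], 289)}
    side [ 0.4275 -0.2342  0.0551] 0.027
    scene [ 0.424  -0.2342  0.083 ] 0.575
[ 0.65986743 -0.02242327  0.02      ]
rack [ 0.6599 -0.0279  0.0891  0.0753] 2.154
    scene [ 0.6551 -0.0234  0.0951  0.0765] 0.821
    side [ 0.669  -0.0311  0.0778  0.0804] 0.893
    wrist [ 0.6597 -0.0244  0.086   0.0701] 0.367
a [ 0.6699 -0.1404]
b [ 0.6632 -0.0654]
c [0.6565 0.0095]
d [0.6498 0.0845]
```

```bash
python3 - <<'E'
import cv2,numpy as np
g=lambda f,y0,y1,x0,x1,s:cv2.resize(cv2.imread(f'pics/{f}.png')[y0:y1,x0:x1],None,fx=s,fy=s,interpolation=0)
a=[g('scene0',225,330,180,360,2),g('m_scene',225,330,180,360,2)]
b=[g('side0',145,250,330,480,2),g('m_side',145,250,330,480,2)]
c=[g('wrist0',60,330,300,430,2),g('m_wrist',60,330,300,430,2)]
L=np.vstack([np.hstack(a)[:, :],cv2.copyMakeBorder(np.hstack(b),0,0,0,120,0)]);print(L.shape)
cv2.imwrite('pics/L.png',L);cv2.imwrite('pics/Wm.png',np.hstack(c))
im=cv2.imread('pics/scene0.png');h=cv2.cvtColor(im,cv2.COLOR_BGR2HSV)
print(h[225,435],h[215,440],h[190,360],h[215,360]);h=cv2.cvtColor(cv2.imread('pics/side0.png'),40);print(h[195,270],h[200,280],h[163,250])
E
```

```text
(420, 720, 3)
[  2 174 189] [  2 172 193] [ 22 160 238] [ 22 161 238]
[ 22 197 218] [ 18 217  93] [  2 224 130]
```

View pics/L.png

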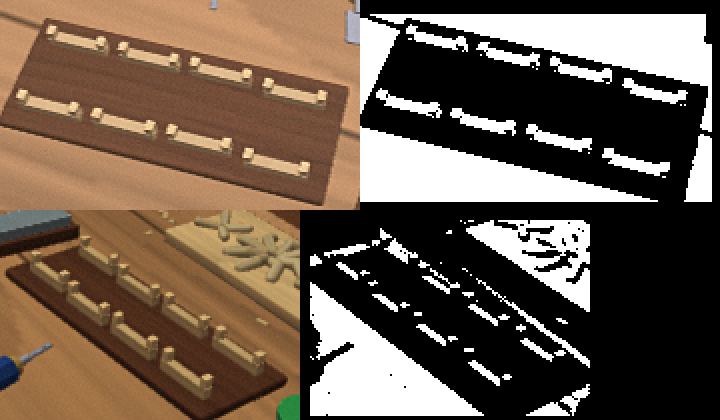

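View pics/Wm.png

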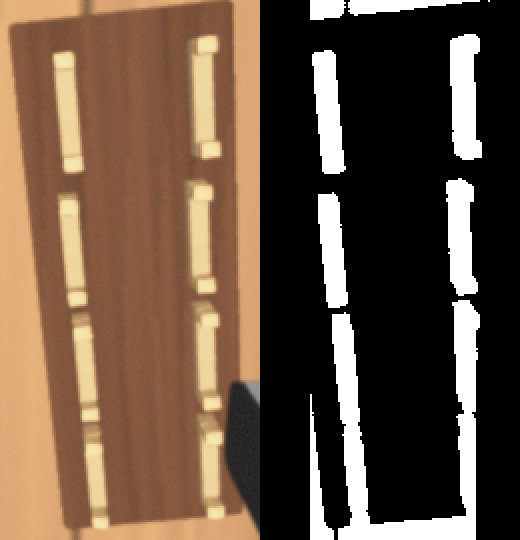

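```bash
python3 - <<'E'
s=open('h.py').read()
s=s.replace("'yellow':((22,150,90)","'yellow':((17,150,60)").replace("'red':((0,190,60),(6","'red':((0,140,50),(6")
s+='''
def pale2(im,poly,lo):
    h=cv2.cvtColor(im,cv2.COLOR_BGR2HSV);m=cv2.inRange(h,np.array((14,20,lo)),np.array((34,165,255)))
    z=np.zeros_like(m);cv2.fillConvexPoly(z,np.array(poly,np.int32),255);m&=cv2.erode(z,np.ones((5,5)))
    return (m>0).astype(np.uint8)
'''
open('h.py','w').write(s)
t=open('m1.py').read()
i=t.index("R={'scene'")
t=t[:i].replace("scene=(345,170,375,230)","scene=(345,170,375,228)").replace("side=(250,175,310,215)","side=(250,180,301,212)").replace("wrist=(100,70,220,140)","wrist=(100,70,205,140)")+'''
P={'scene':[(203,234),(354,268),(342,326),(180,289)],'side':[(333,180),(372,158),(473,230),(432,250)],'wrist':[(305,72),(417,60),(420,320),(331,326)]}
ms={n:pale2(im[n],P[n],dict(scene=130,side=105,wrist=140)[n]) for n in P}
for n in ms: cv2.imwrite(f'pics/m_{n}.png',ms[n]*255)
p,f=fit(hullsR,[.66,-.0224,.08,.075],[(m,C[n]) for n,m in ms.items()],[.01,.01,.05,.001])
print('rack',np.round(p,4),round(f,3))
for n in ms:
    show(hullsR,p,n);q,f=fit(hullsR,p,[(ms[n],C[n])],[.004,.004,.03,.001]);print('   ',n,np.round(q,4),round(f,3))
for i in range(4): print('abcd'[i],np.round(tf(np.array([[0,(i-1.5)*p[3],0]]),p[0],p[1],p[2],0)[0,:2],4))
g=lambda f,y0,y1,x0,x1,s:cv2.resize(f[y0:y1,x0:x1],None,fx=s,fy=s,interpolation=0)
mm={n:cv2.cvtColor(ms[n]*255,8) for n in ms}
A=np.hstack([g(vis['scene'],130,330,180,460,2),g(mm['scene'],225,330,180,300,2)[:0+400] if 0 else np.zeros((400,1,3),np.uint8)])
cv2.imwrite('pics/o1.png',A);cv2.imwrite('pics/o2.png',g(vis['side'],140,320,220,480,3));cv2.imwrite('pics/o3.png',np.hstack([g(vis['wrist'],60,340,100,430,2)]))
cv2.imwrite('pics/o4.png',np.vstack([np.hstack([g(mm['scene'],225,330,180,360,2),cv2.copyMakeBorder(g(mm['side'],145,250,330,480,2),0,0,0,0,0)])]))
'''
open('m1.py','w').write(t)
E
python3 m1.py
```

```text
blue [ 0.4422 -0.0859  0.3171] 18.2 0.201 {'side': ([0.441, -0.086], 689), 'wrist': ([0.44, -0.087], 1740)}
    side [ 0.443  -0.0851  0.3196] 0.045
    wrist [ 0.4422 -0.0859  0.3171] 0.15
yellow [0.4281 0.0665 0.289 ] 16.6 0.163 {'side': ([0.429, 0.068], 656), 'scene': ([0.426, 0.066], 518), 'wrist': ([0.427, 0.067], 2704)}
    side [0.4313 0.068  0.2931] 0.007
    scene [0.4245 0.0653 0.278 ] 0.088
    wrist [0.4288 0.0666 0.2916] 0.045
red [ 0.4253  0.2326 -0.1523] -8.7 0.14 {'side': ([0.426, 0.233], 522), 'scene': ([0.423, 0.233], 566)}
    side [ 0.4271  0.2341 -0.1739] 0.029
    scene [ 0.4212  0.2331 -0.1488] 0.096
brown [ 0.4253 -0.2342  0.0701] 4.0 0.614 {'side': ([0.425, -0.236], 1149), 'scene': ([0.42, -0.234], 289)}
    side [ 0.4275 -0.2342  0.0551] 0.027
    scene [ 0.424  -0.2342  0.083 ] 0.575
rack [ 0.6609 -0.0465  0.0924  0.0739] 0.918
    scene [ 0.6591 -0.0473  0.0956  0.0744] 0.259
    side [ 0.6608 -0.0437  0.0873  0.0746] 0.527
    wrist [ 0.6619 -0.0469  0.0932  0.0738] 0.059
a [ 0.6711 -0.1569]
b [ 0.6643 -0.0833]
c [ 0.6575 -0.0097]
d [0.6507 0.0639]
```

View pics/o1.png

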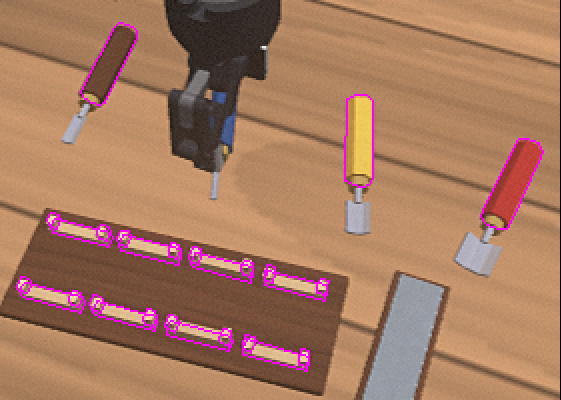

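View pics/o2.png

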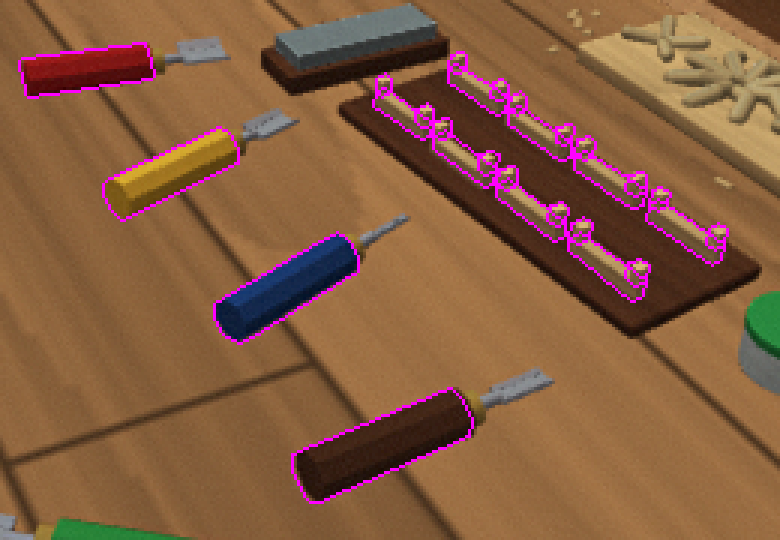

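View pics/o3.png

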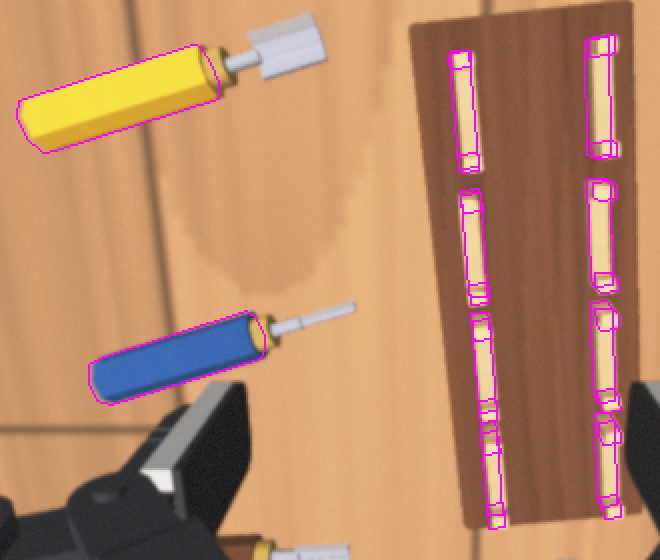

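```bash
cat > go.py <<'E'
import sys,numpy as np
from scipy.spatial.transform import Rotation as Ro
from cell import r
s=r.read_state();x,y,z,yaw=map(float,sys.argv[1:5]) # yaw deg of handle; tool y = yaw+90
p=np.array(s['ee_pos']);R=np.array(s['ee_rot']);t=np.radians(yaw)
tx=[-np.cos(t),-np.sin(t),0];ty=[-np.sin(t),np.cos(t),0]
T=np.c_[tx,ty,[0,0,-1]]
print('t',round(s['t'],2),'at',np.round(p,4),'op',round(s['opening'],4),'F',np.round(s['force'],1),'j',np.round(s['joints'],2))
print('rot',np.round(np.degrees(Ro.from_matrix(R.T@T).as_rotvec()),1),'dp',np.round(1000*R.T@(np.array([x,y,z])-p),1))
E
python3 go.py .442 -.086 .18 18.2
```

```text
t 0.15 at [ 0.5997 -0.      0.3033] op 0.0852 F [ 0.4 -0.2 -0.4] j [-0.    0.31 -0.05  1.21  0.    1.57]
rot [-0.000e+00 -1.000e-01 -1.082e+02] dp [ -86.  -157.5  123.5]
```

```bash
python3 -m inch '[{"rotation":[0,0,-108],"dp":[-86,-158,123],"gripper":1},{"rotation":[0,0,-108],"dp":[-86,-158,123],"gripper":1},{"rotation":[0,0,-108],"dp":[-86,-158,123],"gripper":1},{"rotation":[0,0,-108],"dp":[-86,-158,123],"gripper":1},{"rotation":[0,0,-108],"dp":[-86,-158,123],"gripper":1},{"rotation":[0,0,-108],"dp":[-86,-158,123],"gripper":1},{"rotation":[0,0,-108],"dp":[-86,-158,123],"gripper":1},{"rotation":[0,0,-108],"dp":[-86,-158,123],"gripper":1},{"rotation":[0,0,-108],"dp":[-86,-158,123],"gripper":1},{"rotation":[0,0,-108],"dp":[-86,-158,123],"gripper":1},{"rotation":[0,0,-108],"dp":[-86,-158,123],"gripper":1},{"rotation":[0,0,-108],"dp":[-86,-158,123],"gripper":1},{"rotation":[0,0,-108],"dp":[-86,-158,123],"gripper":1},{"rotation":[0,0,-108],"dp":[-86,-158,123],"gripper":1},{"rotation":[0,0,-108],"dp":[-86,-158,123],"gripper":1},{"rotation":[0,0,-108],"dp":[-86,-158,123],"gripper":1}]' 40
python3 go.py .442 -.086 .078 18.2
python3 - <<'E'
from cell import r
import cv2
cv2.imwrite('pics/w1.png',r.capture('wrist'))
E
```

```text
t: 1.75
ee_pos: [0.4419, -0.086, 0.1808]
ee_rot: [[-0.952, -0.308, -0.0], [-0.308, 0.952, 0.0], [0.0, 0.0, -1.0]]
force: [-0.1, -0.4, 0.1]
opening: 0.0854
t 1.75 at [ 0.4419 -0.086   0.1808] op 0.0854 F [-0.1 -0.4  0.1] j [-0.19  0.13 -0.58  0.86  0.   -0.5 ]
rot [ 0.  -0.  -0.3] dp [-1.000e-01 -1.000e-01  1.028e+02]
```

View pics/w1.png

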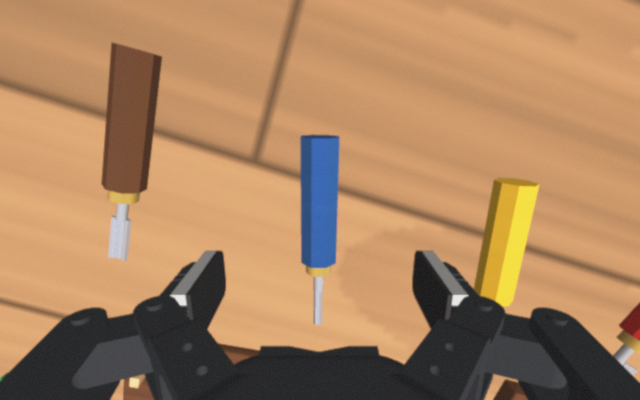

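The blue handle is centred between the fingers (about 320,200). I'll descend and close.

```bash
python3 -m inch '[{"rotation":[0,0,0],"dp":[0,0,40],"gripper":1},{"rotation":[0,0,0],"dp":[0,0,80],"gripper":1},{"rotation":[0,0,0],"dp":[0,0,102],"gripper":1},{"rotation":[0,0,0],"dp":[0,0,102],"gripper":1},{"rotation":[0,0,0],"dp":[0,0,102],"gripper":-1},{"rotation":[0,0,0],"dp":[0,0,102],"gripper":-1},{"rotation":[0,0,0],"dp":[0,0,102],"gripper":-1},{"rotation":[0,0,0],"dp":[0,0,102],"gripper":-1},{"rotation":[0,0,0],"dp":[0,0,102],"gripper":-1},{"rotation":[0,0,0],"dp":[0,0,102],"gripper":-1},{"rotation":[0,0,0],"dp":[0,0,102],"gripper":-1},{"rotation":[0,0,0],"dp":[0,0,102],"gripper":-1}]' 40
python3 go.py .651 .064 .18 5.3
```

```text
t: 3.0
ee_pos: [0.443, -0.0861, 0.0802]
ee_rot: [[-0.951, -0.309, 0.002], [-0.309, 0.951, -0.0], [-0.002, -0.001, -1.0]]
force: [-1.1, 0.6, 6.6]
opening: 0.027
t 3.0 at [ 0.443  -0.0861  0.0802] op 0.027 F [-1.1  0.6  6.6] j [-0.19  0.26 -0.7   0.61  0.   -0.51]
rot [-0.   0.1 12.7] dp [-244.5   78.5  -99.4]
```

```bash
python3 -m inch '[{"rotation":[0,0,0],"dp":[0,0,-20],"gripper":-1},{"rotation":[0,0,0],"dp":[0,0,-60],"gripper":-1},{"rotation":[0,0,0],"dp":[0,0,-100],"gripper":-1},{"rotation":[0,0,12.7],"dp":[-40,13,-100],"gripper":-1},{"rotation":[0,0,12.7],"dp":[-80,26,-100],"gripper":-1},{"rotation":[0,0,12.7],"dp":[-120,39,-100],"gripper":-1},{"rotation":[0,0,12.7],"dp":[-160,52,-100],"gripper":-1},{"rotation":[0,0,12.7],"dp":[-200,65,-100],"gripper":-1},{"rotation":[0,0,12.7],"dp":[-244,78,-100],"gripper":-1},{"rotation":[0,0,12.7],"dp":[-244,78,-100],"gripper":-1},{"rotation":[0,0,12.7],"dp":[-244,78,-100],"gripper":-1}]'
python3 go.py .651 .064 .105 5.3
python3 - <<'E'
from cell import r
import cv2
for n in('wrist','scene','side'): cv2.imwrite(f'pics/{n}2.png',r.capture(n))
E
```

```text
t: 4.1
ee_pos: [0.6501, 0.0643, 0.1784]
ee_rot: [[-0.996, -0.094, -0.001], [-0.094, 0.996, -0.0], [0.001, -0.0, -1.0]]
force: [-0.6, -1.5, -0.8]
opening: 0.0269
t 4.1 at [0.6501 0.0643 0.1784] op 0.0269 F [-0.6 -1.5 -0.8] j [ 0.1   0.48 -0.09  1.   -0.    0.  ]
rot [-0.  -0.1  0.1] dp [-1.  -0.3 73.4]
```

View pics/wrist2.png

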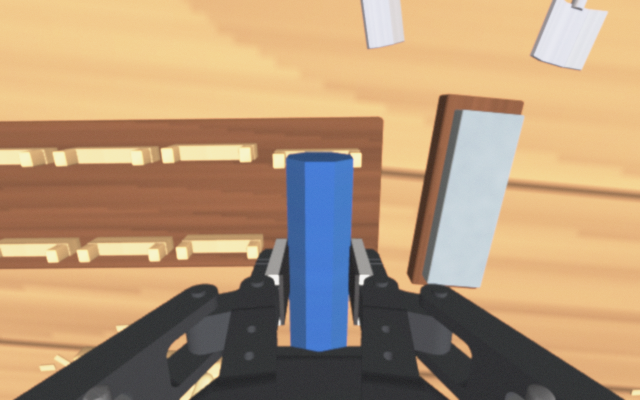

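View pics/side2.png

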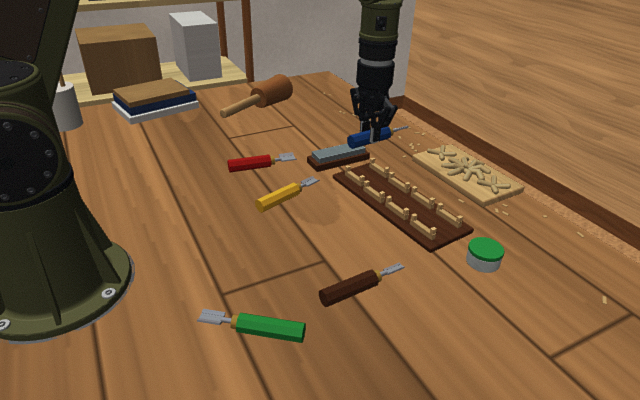

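Blue is held level and the oilstone lies clear to the right (465,195). I'll lower it.

```bash
python3 -m inch '[{"rotation":[0,0,0],"dp":[-1,0,30],"gripper":-1},{"rotation":[0,0,0],"dp":[-1,0,55],"gripper":-1},{"rotation":[0,0,0],"dp":[-1,0,66],"gripper":-1},{"rotation":[0,0,0],"dp":[-1,0,70],"gripper":-1},{"rotation":[0,0,0],"dp":[-1,0,72],"gripper":-1},{"rotation":[0,0,0],"dp":[-1,0,72],"gripper":-1}]'
python3 go.py .651 .064 .105 5.3
cat > fitg.py <<'E'
import sys;from h import *
from cell import r
# col x y yaw z roi-free
col=sys.argv[1];p0=[float(v) for v in sys.argv[2:6]]
tag=sys.argv[6]
V=[]
for n in sys.argv[7].split(','):
    C=r.calibration(n);im=r.capture(n);cv2.imwrite(f'pics/{n}_{tag}.png',im)
    h=hullsG(p0,C)[0];x0,y0=np.maximum(h.min(0).astype(int)-8,0);x1,y1=h.max(0).astype(int)+8
    m=mask(im,col,(x0,y0,x1,y1));V.append((m,C));
    q,f=fit(hullsG,[p0[0],p0[1],p0[2]],[(m,C)],[.004,.004,.05]) if 0 else (None,0)
    c=np.array(np.nonzero(m)).mean(1)[::-1];hm=np.array(np.nonzero(fill([h],m.shape)>.5)).mean(1)[::-1]
    print(n,'px',m.sum(),'centroid',c.round(1),'model',hm.round(1))
p,f=fit(hullsG,p0,V,[.004,.004,.05,.004]);print(np.round(p,4),round(f,3))
E
python3 fitg.py blue .651 .064 .0924 .038 a scene,side
```

```text
t: 4.85
ee_pos: [0.6515, 0.0635, 0.1079]
ee_rot: [[-0.996, -0.092, 0.001], [-0.092, 0.996, 0.0], [-0.001, 0.0, -1.0]]
force: [0.9, 1.0, -1.2]
opening: 0.0268
t 4.85 at [0.6515 0.0635 0.1079] op 0.0268 F [ 0.9  1.  -1.2] j [ 0.1   0.55 -0.17  0.86 -0.    0.01]
rot [ 0.   0.1 -0. ] dp [0.4 0.5 2.9]
scene px 369 centroid [320.9 293.7] model [322.5 286.1]
side px 267 centroid [357.6 166.7] model [366.7 165.9]
[0.6459 0.0637 0.2388 0.0434] 1.967
```

```bash
python3 -m inch '[{"rotation":[0,0,0],"dp":[0,0,2],"gripper":-1},{"rotation":[0,0,0],"dp":[0,0,4],"gripper":-1},{"rotation":[0,0,0],"dp":[0,0,4],"gripper":-1}]'
python3 -m inch '[{"rotation":[0,0,0],"dp":[0,0,0],"gripper":0.2},{"rotation":[0,0,0],"dp":[0,0,0],"gripper":0.2},{"rotation":[0,0,0],"dp":[0,0,0],"gripper":0.2},{"rotation":[0,0,0],"dp":[0,0,0],"gripper":0.2},{"rotation":[0,0,0],"dp":[0,0,0],"gripper":0.2},{"rotation":[0,0,0],"dp":[0,0,0],"gripper":0.2}]'
python3 -m inch '[{"rotation":[0,0,0],"dp":[0,0,-30],"gripper":0.2},{"rotation":[0,0,0],"dp":[0,0,-70],"gripper":0.2},{"rotation":[0,0,0],"dp":[0,0,-110],"gripper":0.2},{"rotation":[0,0,0],"dp":[0,0,-150],"gripper":1},{"rotation":[0,0,0],"dp":[40,0,-150],"gripper":1},{"rotation":[0,0,0],"dp":[80,0,-150],"gripper":1}]'
python3 go.py .425 -.234 .18 4
python3 fitg.py blue .651 .064 .0924 .038 b scene,side,wrist
```

```text
t: 5.25
ee_pos: [0.6515, 0.0638, 0.1042]
ee_rot: [[-0.996, -0.092, 0.002], [-0.092, 0.996, 0.0], [-0.002, -0.0, -1.0]]
force: [-2.6, 0.3, 7.1]
opening: 0.0271
t: 5.85
ee_pos: [0.6509, 0.0637, 0.1028]
ee_rot: [[-0.996, -0.092, -0.0], [-0.092, 0.996, 0.0], [0.0, 0.0, -1.0]]
force: [0.1, 0.2, -0.1]
opening: 0.0509
t: 6.45
ee_pos: [0.5723, 0.0564, 0.2548]
ee_rot: [[-0.996, -0.092, 0.004], [-0.092, 0.996, 0.0], [-0.005, 0.0, -1.0]]
force: [-1.1, -0.5, -0.9]
opening: 0.0855
t 6.45 at [0.5723 0.0564 0.2548] op 0.0855 F [-1.1 -0.5 -0.9] j [ 0.1   0.29 -0.2   1.08  0.    0.01]
rot [0.  0.3 1.3] dp [ 173.8 -275.6   74. ]
scene px 550 centroid [324.2 285.1] model [322.5 286.1]
side px 488 centroid [366.7 165.6] model [366.7 165.9]
wrist px 2637 centroid [319.  269.8] model [318.9 267.9]
[0.6509 0.065  0.0987 0.0378] 0.524
```

View pics/scene_b.png

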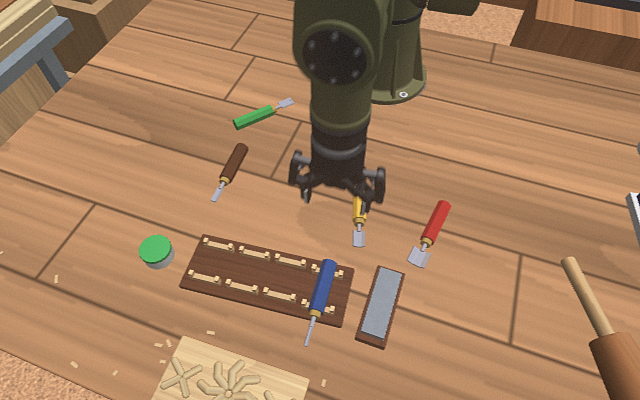

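View pics/wrist_b.png

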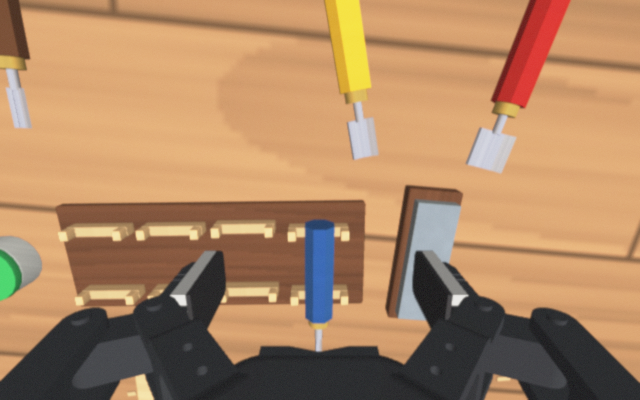

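Blue sits in d within 1–2 mm (fit .651,.065, z .038). Brown is next.

```bash
python3 -m inch '[{"rotation":[0,0,1.3],"dp":[174,-276,74],"gripper":1},{"rotation":[0,0,1.3],"dp":[174,-276,74],"gripper":1},{"rotation":[0,0,1.3],"dp":[174,-276,74],"gripper":1},{"rotation":[0,0,1.3],"dp":[174,-276,74],"gripper":1},{"rotation":[0,0,1.3],"dp":[174,-276,74],"gripper":1},{"rotation":[0,0,1.3],"dp":[174,-276,74],"gripper":1},{"rotation":[0,0,1.3],"dp":[174,-276,74],"gripper":1},{"rotation":[0,0,1.3],"dp":[174,-276,74],"gripper":1},{"rotation":[0,0,1.3],"dp":[174,-276,74],"gripper":1},{"rotation":[0,0,1.3],"dp":[174,-276,74],"gripper":1},{"rotation":[0,0,1.3],"dp":[174,-276,74],"gripper":1}]'
python3 go.py .425 -.234 .08 4
python3 fitg.py brown .425 -.234 .07 .014 c wrist
```

```text
t: 7.7
ee_pos: [0.4246, -0.2339, 0.1792]
ee_rot: [[-0.997, -0.072, 0.001], [-0.072, 0.997, -0.0], [-0.001, -0.0, -1.0]]
force: [-0.2, 0.6, -0.7]
opening: 0.0855
t 7.7 at [ 0.4246 -0.2339  0.1792] op 0.0855 F [-0.2  0.6 -0.7] j [-0.5   0.19 -0.51  0.87  0.   -0.58]
rot [-0.   0.   0.1] dp [-0.3 -0.1 99.2]
wrist px 1256 centroid [306.3 196.5] model [318.5 197.4]
[ 0.5377 -0.2584  0.0398 -0.5094] 0.531
```

View pics/wrist_c.png

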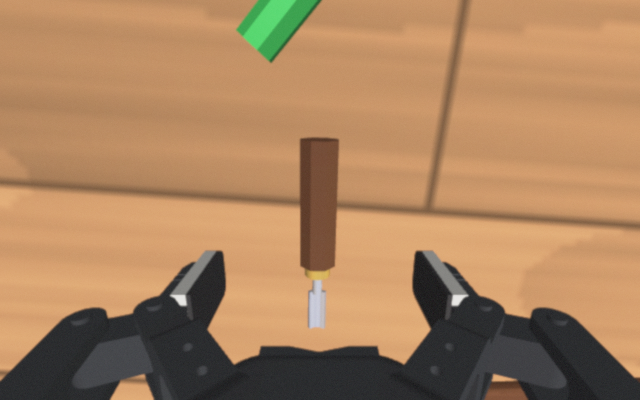

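Brown is centred (319,203), in the same place as blue was.

```bash
python3 -m inch '[{"rotation":[0,0,0],"dp":[0,0,40],"gripper":1},{"rotation":[0,0,0],"dp":[0,0,80],"gripper":1},{"rotation":[0,0,0],"dp":[0,0,98],"gripper":1},{"rotation":[0,0,0],"dp":[0,0,98],"gripper":1},{"rotation":[0,0,0],"dp":[0,0,98],"gripper":-1},{"rotation":[0,0,0],"dp":[0,0,98],"gripper":-1},{"rotation":[0,0,0],"dp":[0,0,98],"gripper":-1},{"rotation":[0,0,0],"dp":[0,0,98],"gripper":-1},{"rotation":[0,0,0],"dp":[0,0,98],"gripper":-1},{"rotation":[0,0,0],"dp":[0,0,98],"gripper":-1},{"rotation":[0,0,0],"dp":[0,0,98],"gripper":-1},{"rotation":[0,0,0],"dp":[0,0,98],"gripper":-1}]'
python3 go.py .6575 -.010 .18 5.3
```

```text
t: 8.95
ee_pos: [0.4244, -0.235, 0.0822]
ee_rot: [[-0.998, -0.07, 0.002], [-0.07, 0.998, -0.001], [-0.002, -0.001, -1.0]]
force: [-0.7, 0.3, 6.5]
opening: 0.0269
t 8.95 at [ 0.4244 -0.235   0.0822] op 0.0269 F [-0.7  0.3  6.5] j [-0.51  0.31 -0.62  0.64  0.   -0.58]
rot [-0.1  0.1 -1.3] dp [-248.4  208.2  -97.5]
```

```bash
python3 -m inch '[{"rotation":[0,0,0],"dp":[0,0,-20],"gripper":-1},{"rotation":[0,0,0],"dp":[0,0,-60],"gripper":-1},{"rotation":[0,0,0],"dp":[0,0,-100],"gripper":-1},{"rotation":[0,0,-1.3],"dp":[-30,25,-100],"gripper":-1},{"rotation":[0,0,-1.3],"dp":[-60,50,-100],"gripper":-1},{"rotation":[0,0,-1.3],"dp":[-90,75,-100],"gripper":-1},{"rotation":[0,0,-1.3],"dp":[-120,100,-100],"gripper":-1},{"rotation":[0,0,-1.3],"dp":[-150,125,-100],"gripper":-1},{"rotation":[0,0,-1.3],"dp":[-180,150,-100],"gripper":-1},{"rotation":[0,0,-1.3],"dp":[-215,180,-100],"gripper":-1},{"rotation":[0,0,-1.3],"dp":[-248,208,-100],"gripper":-1},{"rotation":[0,0,-1.3],"dp":[-248,208,-100],"gripper":-1},{"rotation":[0,0,-1.3],"dp":[-248,208,-100],"gripper":-1}]'
python3 go.py .6575 -.010 .105 5.3
python3 - <<'E'
from cell import r
import cv2
cv2.imwrite('pics/wrist_d.png',r.capture('wrist'))
E
```

```text
t: 10.25
ee_pos: [0.6566, -0.009, 0.1806]
ee_rot: [[-0.996, -0.094, -0.001], [-0.094, 0.996, -0.0], [0.001, -0.0, -1.0]]
force: [0.0, 0.6, -1.3]
opening: 0.0269
t 10.25 at [ 0.6566 -0.009   0.1806] op 0.0269 F [ 0.   0.6 -1.3] j [-0.01  0.49 -0.08  1.   -0.   -0.11]
rot [-0.  -0.   0.1] dp [-0.9 -1.  75.6]
```

View pics/wrist_d.png

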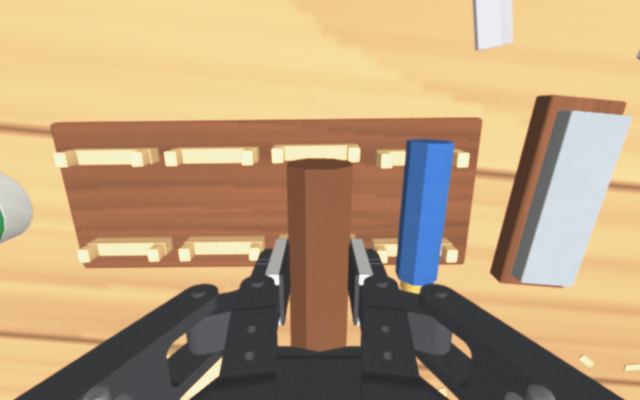

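Brown is held over saddle c (315,152), and blue rests in d (425,215). Lower to about 0.1045, release and retreat.

```bash
python3 -m inch '[{"rotation":[0,0,0],"dp":[-1,-1,30],"gripper":-1},{"rotation":[0,0,0],"dp":[-1,-1,55],"gripper":-1},{"rotation":[0,0,0],"dp":[-1,-1,68],"gripper":-1},{"rotation":[0,0,0],"dp":[-1,-1,74],"gripper":-1},{"rotation":[0,0,0],"dp":[-1,-1,76],"gripper":-1},{"rotation":[0,0,0],"dp":[-1,-1,76],"gripper":-1}]'
python3 -m inch '[{"rotation":[0,0,0],"dp":[0,0,0],"gripper":0.2},{"rotation":[0,0,0],"dp":[0,0,0],"gripper":0.2},{"rotation":[0,0,0],"dp":[0,0,0],"gripper":0.2},{"rotation":[0,0,0],"dp":[0,0,0],"gripper":0.2},{"rotation":[0,0,0],"dp":[0,0,0],"gripper":0.2},{"rotation":[0,0,0],"dp":[0,0,0],"gripper":0.2}]'
python3 -m inch '[{"rotation":[0,0,0],"dp":[0,0,-30],"gripper":0.2},{"rotation":[0,0,0],"dp":[0,0,-70],"gripper":0.2},{"rotation":[0,0,0],"dp":[0,0,-110],"gripper":0.2},{"rotation":[0,0,0],"dp":[0,0,-150],"gripper":1},{"rotation":[0,0,0],"dp":[40,0,-150],"gripper":1},{"rotation":[0,0,0],"dp":[80,0,-150],"gripper":1}]'
python3 go.py .428 .067 .18 16.6
```

```text
t: 10.9
ee_pos: [0.6572, -0.0115, 0.1063]
ee_rot: [[-0.996, -0.091, 0.0], [-0.091, 0.996, -0.0], [-0.0, -0.0, -1.0]]
force: [0.8, 1.1, -0.0]
opening: 0.0267
t: 11.5
ee_pos: [0.6575, -0.0107, 0.1048]
ee_rot: [[-0.996, -0.092, -0.0], [-0.092, 0.996, -0.0], [0.0, 0.0, -1.0]]
force: [0.3, -0.3, 0.1]
opening: 0.0514
t: 12.1
ee_pos: [0.5789, -0.0181, 0.2567]
ee_rot: [[-0.996, -0.093, 0.004], [-0.093, 0.996, -0.0], [-0.004, -0.001, -1.0]]
force: [-0.9, -0.1, 0.2]
opening: 0.0854
t 12.1 at [ 0.5789 -0.0181  0.2567] op 0.0854 F [-0.9 -0.1  0.2] j [-0.03  0.29 -0.18  1.09 -0.   -0.12]
rot [ -0.1   0.2 -11.3] dp [142.7  98.8  76.1]
```

```bash
python3 -m inch '[{"rotation":[0,0,-11.3],"dp":[143,99,76],"gripper":1},{"rotation":[0,0,-11.3],"dp":[143,99,76],"gripper":1},{"rotation":[0,0,-11.3],"dp":[143,99,76],"gripper":1},{"rotation":[0,0,-11.3],"dp":[143,99,76],"gripper":1},{"rotation":[0,0,-11.3],"dp":[143,99,76],"gripper":1},{"rotation":[0,0,-11.3],"dp":[143,99,76],"gripper":1},{"rotation":[0,0,-11.3],"dp":[143,99,76],"gripper":1},{"rotation":[0,0,-11.3],"dp":[143,99,76],"gripper":1}]'
python3 go.py .428 .067 .08 16.6
python3 - <<'E'
from cell import r
import cv2
cv2.imwrite('pics/wrist_e.png',r.capture('wrist'));cv2.imwrite('pics/side_e.png',r.capture('side'))
E
```

```text
t: 12.9
ee_pos: [0.4281, 0.0671, 0.1797]
ee_rot: [[-0.959, -0.285, 0.002], [-0.285, 0.959, 0.0], [-0.002, -0.0, -1.0]]
force: [-0.4, 0.2, -0.2]
opening: 0.0852
t 12.9 at [0.4281 0.0671 0.1797] op 0.0852 F [-0.4  0.2 -0.2] j [ 0.16  0.1  -0.62  0.85 -0.   -0.13]
rot [-0.   0.1 -0. ] dp [ 0.4  0.  99.7]
```

View pics/wrist_e.png

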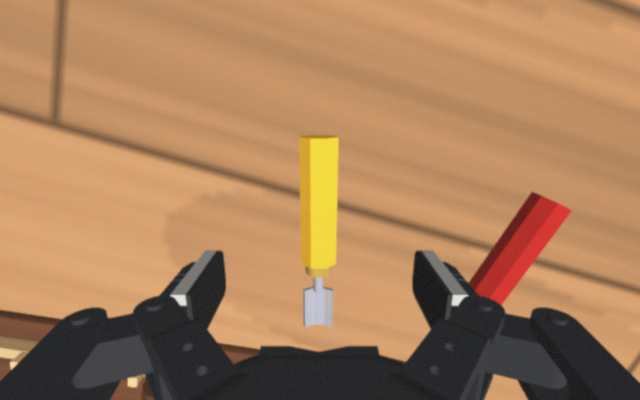

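View pics/side_e.png

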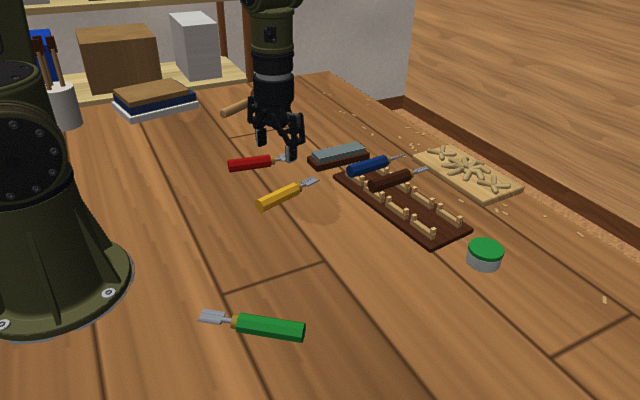

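Yellow is centred (319,200), and brown lies in c. Grasp yellow.

```bash
python3 -m inch '[{"rotation":[0,0,0],"dp":[0,0,40],"gripper":1},{"rotation":[0,0,0],"dp":[0,0,80],"gripper":1},{"rotation":[0,0,0],"dp":[0,0,98],"gripper":1},{"rotation":[0,0,0],"dp":[0,0,98],"gripper":1},{"rotation":[0,0,0],"dp":[0,0,98],"gripper":-1},{"rotation":[0,0,0],"dp":[0,0,98],"gripper":-1},{"rotation":[0,0,0],"dp":[0,0,98],"gripper":-1},{"rotation":[0,0,0],"dp":[0,0,98],"gripper":-1},{"rotation":[0,0,0],"dp":[0,0,98],"gripper":-1},{"rotation":[0,0,0],"dp":[0,0,98],"gripper":-1},{"rotation":[0,0,0],"dp":[0,0,98],"gripper":-1},{"rotation":[0,0,0],"dp":[0,0,98],"gripper":-1}]'
python3 go.py .6643 -.0833 .18 5.3
```

```text
t: 14.2
ee_pos: [0.4272, 0.0674, 0.0821]
ee_rot: [[-0.958, -0.286, 0.002], [-0.286, 0.958, 0.0], [-0.002, -0.0, -1.0]]
force: [-1.5, 0.5, 7.3]
opening: 0.0266
t 14.2 at [0.4272 0.0674 0.0821] op 0.0266 F [-1.5  0.5  7.3] j [ 0.16  0.23 -0.74  0.61 -0.   -0.13]
rot [-0.   0.1 11.3] dp [-184.4 -212.1  -97.5]
```

```bash
python3 -m inch '[{"rotation":[0,0,0],"dp":[0,0,-20],"gripper":-1},{"rotation":[0,0,0],"dp":[0,0,-60],"gripper":-1},{"rotation":[0,0,0],"dp":[0,0,-100],"gripper":-1},{"rotation":[0,0,11.3],"dp":[-23,-27,-100],"gripper":-1},{"rotation":[0,0,11.3],"dp":[-46,-53,-100],"gripper":-1},{"rotation":[0,0,11.3],"dp":[-70,-80,-100],"gripper":-1},{"rotation":[0,0,11.3],"dp":[-93,-107,-100],"gripper":-1},{"rotation":[0,0,11.3],"dp":[-116,-133,-100],"gripper":-1},{"rotation":[0,0,11.3],"dp":[-140,-160,-100],"gripper":-1},{"rotation":[0,0,11.3],"dp":[-163,-187,-100],"gripper":-1},{"rotation":[0,0,11.3],"dp":[-184,-212,-100],"gripper":-1},{"rotation":[0,0,11.3],"dp":[-184,-212,-100],"gripper":-1},{"rotation":[0,0,11.3],"dp":[-184,-212,-100],"gripper":-1}]'
python3 go.py .6643 -.0833 .105 5.3
python3 - <<'E'
from cell import r
import cv2
cv2.imwrite('pics/wrist_f.png',r.capture('wrist'))
E
```

```text
t: 15.5
ee_pos: [0.6631, -0.0836, 0.1806]
ee_rot: [[-0.996, -0.092, -0.001], [-0.092, 0.996, 0.0], [0.001, 0.0, -1.0]]
force: [-0.4, 0.8, -1.5]
opening: 0.0267
t 15.5 at [ 0.6631 -0.0836  0.1806] op 0.0267 F [-0.4  0.8 -1.5] j [-0.13  0.51 -0.05  1.02  0.   -0.22]
rot [ 0. -0. -0.] dp [-1.3  0.2 75.6]
```

View pics/wrist_f.png

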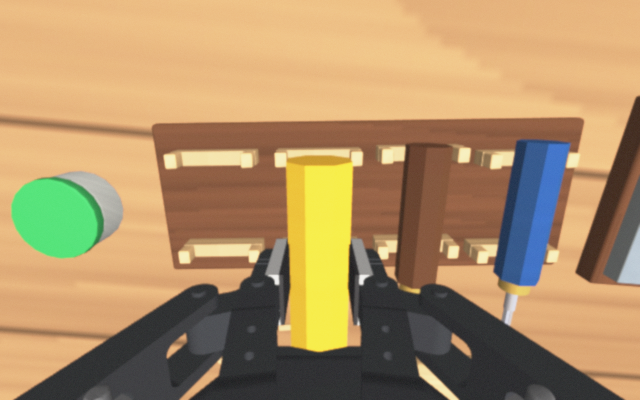

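Yellow is over b, with brown and blue seated. Lower, release and retreat.

```bash
python3 -m inch '[{"rotation":[0,0,0],"dp":[-1,0,30],"gripper":-1},{"rotation":[0,0,0],"dp":[-1,0,55],"gripper":-1},{"rotation":[0,0,0],"dp":[-1,0,68],"gripper":-1},{"rotation":[0,0,0],"dp":[-1,0,74],"gripper":-1},{"rotation":[0,0,0],"dp":[-1,0,76],"gripper":-1},{"rotation":[0,0,0],"dp":[-1,0,76],"gripper":-1}]'
python3 -m inch '[{"rotation":[0,0,0],"dp":[0,0,0],"gripper":0.2},{"rotation":[0,0,0],"dp":[0,0,0],"gripper":0.2},{"rotation":[0,0,0],"dp":[0,0,0],"gripper":0.2},{"rotation":[0,0,0],"dp":[0,0,0],"gripper":0.2},{"rotation":[0,0,0],"dp":[0,0,0],"gripper":0.2},{"rotation":[0,0,0],"dp":[0,0,0],"gripper":0.2}]'
python3 -m inch '[{"rotation":[0,0,0],"dp":[0,0,-30],"gripper":0.2},{"rotation":[0,0,0],"dp":[0,0,-70],"gripper":0.2},{"rotation":[0,0,0],"dp":[0,0,-110],"gripper":0.2},{"rotation":[0,0,0],"dp":[0,0,-150],"gripper":1},{"rotation":[0,0,0],"dp":[40,0,-150],"gripper":1},{"rotation":[0,0,0],"dp":[80,0,-150],"gripper":1}]'
python3 go.py .425 .2335 .18 -9.2
```

```text
t: 16.15
ee_pos: [0.664, -0.0828, 0.1063]
ee_rot: [[-0.996, -0.093, 0.0], [-0.093, 0.996, 0.0], [-0.0, 0.0, -1.0]]
force: [0.8, -0.3, -0.6]
opening: 0.027
t: 16.75
ee_pos: [0.6642, -0.0833, 0.1048]
ee_rot: [[-0.996, -0.092, -0.0], [-0.092, 0.996, 0.0], [0.0, 0.0, -1.0]]
force: [-0.3, 0.2, 0.1]
opening: 0.0515
t: 17.35
ee_pos: [0.5856, -0.0908, 0.2568]
ee_rot: [[-0.996, -0.093, 0.004], [-0.093, 0.996, -0.001], [-0.004, -0.001, -1.0]]
force: [-0.9, 0.2, -1.2]
opening: 0.0853
t 17.35 at [ 0.5856 -0.0908  0.2568] op 0.0853 F [-0.9  0.2 -1.2] j [-0.15  0.32 -0.15  1.1  -0.   -0.25]
rot [-0.   0.3 14.5] dp [130.1 337.9  75.8]
```

```bash
python3 -m inch '[{"rotation":[0,0,14.5],"dp":[130,338,76],"gripper":1},{"rotation":[0,0,14.5],"dp":[130,338,76],"gripper":1},{"rotation":[0,0,14.5],"dp":[130,338,76],"gripper":1},{"rotation":[0,0,14.5],"dp":[130,338,76],"gripper":1},{"rotation":[0,0,14.5],"dp":[130,338,76],"gripper":1},{"rotation":[0,0,14.5],"dp":[130,338,76],"gripper":1},{"rotation":[0,0,14.5],"dp":[130,338,76],"gripper":1},{"rotation":[0,0,14.5],"dp":[130,338,76],"gripper":1},{"rotation":[0,0,14.5],"dp":[130,338,76],"gripper":1},{"rotation":[0,0,14.5],"dp":[130,338,76],"gripper":1},{"rotation":[0,0,14.5],"dp":[130,338,76],"gripper":1},{"rotation":[0,0,14.5],"dp":[130,338,76],"gripper":1}]'
python3 go.py .425 .2335 .08 -9.2
python3 - <<'E'
from cell import r
import cv2
cv2.imwrite('pics/wrist_g.png',r.capture('wrist'))
E
```

```text
t: 18.55
ee_pos: [0.4246, 0.233, 0.1792]
ee_rot: [[-0.987, 0.162, 0.001], [0.162, 0.987, 0.0], [-0.001, 0.0, -1.0]]
force: [0.9, -0.2, -0.7]
opening: 0.0854
t 18.55 at [0.4246 0.233  0.1792] op 0.0854 F [ 0.9 -0.2 -0.7] j [ 0.5   0.19 -0.51  0.87 -0.    0.66]
rot [ 0.   0.  -0.1] dp [-0.2  0.5 99.2]
```

View pics/wrist_g.png

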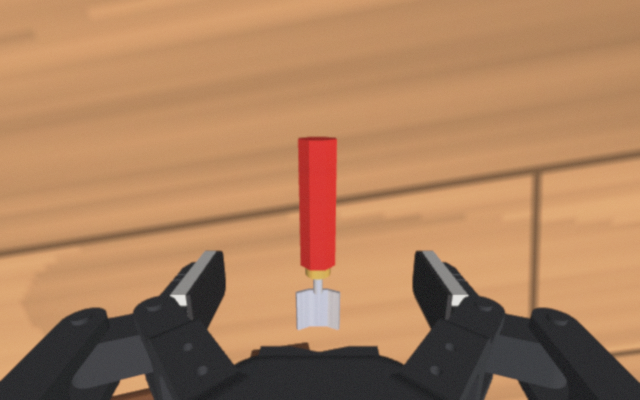

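Red is centred (318,203). Grasp.

```bash
python3 -m inch '[{"rotation":[0,0,0],"dp":[0,0,40],"gripper":1},{"rotation":[0,0,0],"dp":[0,0,80],"gripper":1},{"rotation":[0,0,0],"dp":[0,0,98],"gripper":1},{"rotation":[0,0,0],"dp":[0,0,98],"gripper":1},{"rotation":[0,0,0],"dp":[0,0,98],"gripper":-1},{"rotation":[0,0,0],"dp":[0,0,98],"gripper":-1},{"rotation":[0,0,0],"dp":[0,0,98],"gripper":-1},{"rotation":[0,0,0],"dp":[0,0,98],"gripper":-1},{"rotation":[0,0,0],"dp":[0,0,98],"gripper":-1},{"rotation":[0,0,0],"dp":[0,0,98],"gripper":-1},{"rotation":[0,0,0],"dp":[0,0,98],"gripper":-1},{"rotation":[0,0,0],"dp":[0,0,98],"gripper":-1}]'
python3 go.py .6711 -.1569 .18 5.3
```

```text
t: 19.8
ee_pos: [0.4247, 0.2343, 0.0821]
ee_rot: [[-0.987, 0.16, 0.002], [0.16, 0.987, 0.001], [-0.002, 0.001, -1.0]]
force: [-0.1, -0.0, 6.7]
opening: 0.0265
t 19.8 at [0.4247 0.2343 0.0821] op 0.0265 F [-0.1 -0.   6.7] j [ 0.5   0.31 -0.62  0.64 -0.    0.66]
rot [  0.    0.1 -14.5] dp [-306.  -346.6  -97.6]
```

```bash
python3 -m inch '[{"rotation":[0,0,0],"dp":[0,0,-20],"gripper":-1},{"rotation":[0,0,0],"dp":[0,0,-60],"gripper":-1},{"rotation":[0,0,0],"dp":[0,0,-100],"gripper":-1},{"rotation":[0,0,-8],"dp":[-25,-29,-100],"gripper":-1},{"rotation":[0,0,-14.5],"dp":[-51,-58,-100],"gripper":-1},{"rotation":[0,0,-14.5],"dp":[-77,-87,-100],"gripper":-1},{"rotation":[0,0,-14.5],"dp":[-102,-116,-100],"gripper":-1},{"rotation":[0,0,-14.5],"dp":[-128,-145,-100],"gripper":-1},{"rotation":[0,0,-14.5],"dp":[-153,-173,-100],"gripper":-1},{"rotation":[0,0,-14.5],"dp":[-179,-202,-100],"gripper":-1},{"rotation":[0,0,-14.5],"dp":[-204,-231,-100],"gripper":-1},{"rotation":[0,0,-14.5],"dp":[-230,-260,-100],"gripper":-1},{"rotation":[0,0,-14.5],"dp":[-255,-289,-100],"gripper":-1},{"rotation":[0,0,-14.5],"dp":[-280,-318,-100],"gripper":-1},{"rotation":[0,0,-14.5],"dp":[-306,-346,-100],"gripper":-1},{"rotation":[0,0,-14.5],"dp":[-306,-346,-100],"gripper":-1},{"rotation":[0,0,-14.5],"dp":[-306,-346,-100],"gripper":-1}]'
python3 go.py .6711 -.1569 .105 5.3
python3 - <<'E'
from cell import r
import cv2
cv2.imwrite('pics/wrist_h.png',r.capture('wrist'))
E
```

```text
t: 21.5
ee_pos: [0.6705, -0.1572, 0.1806]
ee_rot: [[-0.996, -0.091, -0.0], [-0.091, 0.996, 0.0], [0.0, 0.0, -1.0]]
force: [-1.1, 0.5, -2.5]
opening: 0.0266
t 21.5 at [ 0.6705 -0.1572  0.1806] op 0.0266 F [-1.1  0.5 -2.5] j [-0.23  0.55  0.01  1.04  0.   -0.32]
rot [ 0.  -0.  -0.1] dp [-0.6  0.2 75.6]
```

View pics/wrist_h.png

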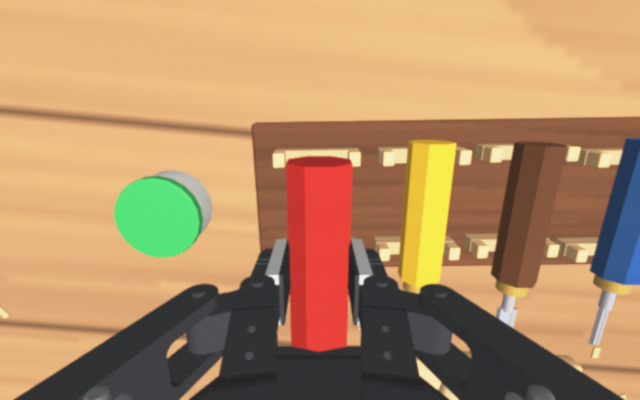

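Red is over a (317,157), and the tin is clear (about 160,215). Lower, release and retreat.

```bash
python3 -m inch '[{"rotation":[0,0,0],"dp":[-1,0,30],"gripper":-1},{"rotation":[0,0,0],"dp":[-1,0,55],"gripper":-1},{"rotation":[0,0,0],"dp":[-1,0,68],"gripper":-1},{"rotation":[0,0,0],"dp":[-1,0,74],"gripper":-1},{"rotation":[0,0,0],"dp":[-1,0,76],"gripper":-1},{"rotation":[0,0,0],"dp":[-1,0,76],"gripper":-1}]'
python3 -m inch '[{"rotation":[0,0,0],"dp":[0,0,0],"gripper":0.2},{"rotation":[0,0,0],"dp":[0,0,0],"gripper":0.2},{"rotation":[0,0,0],"dp":[0,0,0],"gripper":0.2},{"rotation":[0,0,0],"dp":[0,0,0],"gripper":0.2},{"rotation":[0,0,0],"dp":[0,0,0],"gripper":0.2},{"rotation":[0,0,0],"dp":[0,0,0],"gripper":0.2}]'
python3 -m inch '[{"rotation":[0,0,0],"dp":[0,0,-30],"gripper":0.2},{"rotation":[0,0,0],"dp":[0,0,-70],"gripper":0.2},{"rotation":[0,0,0],"dp":[0,0,-110],"gripper":0.2},{"rotation":[0,0,0],"dp":[0,0,-150],"gripper":1},{"rotation":[0,0,0],"dp":[40,40,-150],"gripper":1},{"rotation":[0,0,0],"dp":[80,80,-150],"gripper":1},{"rotation":[0,0,0],"dp":[120,100,-150],"gripper":1},{"rotation":[0,0,0],"dp":[120,100,-150],"gripper":1},{"rotation":[0,0,0],"dp":[120,100,-150],"gripper":1}]'
for a in "blue .651 .064" "brown .6575 -.010" "yellow .6643 -.0833" "red .6711 -.1569"; do echo $a; python3 fitg.py $a .0924 .038 z scene,side,wrist; done
```

```text
t: 22.15
ee_pos: [0.6716, -0.1558, 0.1064]
ee_rot: [[-0.996, -0.093, 0.001], [-0.093, 0.996, 0.0], [-0.001, -0.0, -1.0]]
force: [-0.4, -0.4, -1.2]
opening: 0.0265
t: 22.75
ee_pos: [0.6716, -0.1565, 0.1048]
ee_rot: [[-0.996, -0.092, -0.0], [-0.092, 0.996, 0.0], [0.0, 0.0, -1.0]]
force: [-0.5, 0.3, 0.2]
opening: 0.0511
t: 23.65
ee_pos: [0.5417, -0.0674, 0.2553]
ee_rot: [[-0.996, -0.093, 0.0], [-0.093, 0.996, -0.0], [-0.0, -0.0, -1.0]]
force: [1.2, 0.3, 0.2]
opening: 0.0857
blue .651 .064
scene px 534 centroid [324.1 285.6] model [322.5 286.1]
side px 492 centroid [366.6 165.6] model [366.7 165.9]
wrist px 311 centroid [446.3 255.3] model [437.1 292.8]
[0.6538 0.0706 0.1261 0.0277] 8.56
brown .6575 -.010
scene px 551 centroid [283.  277.8] model [283.9 276.3]
side px 815 centroid [386.8 181.4] model [387.5 180.5]
wrist px 1149 centroid [357.7 289.8] model [365.5 293.1]
[ 0.6619 -0.0122  0.0961  0.0356] 1.871
yellow .6643 -.0833
scene px 822 centroid [247. 267.] model [246.8 266.9]
side px 670 centroid [411.3 195.7] model [410.3 196.5]
wrist px 2806 centroid [293.7 296.7] model [293.1 294.4]
[ 0.6661 -0.0826  0.094   0.0386] 0.062
red .6711 -.1569
scene px 805 centroid [210.9 258.4] model [210.6 257.8]
side px 686 centroid [436.6 213.5] model [435.9 214.4]
wrist px 1810 centroid [227.4 307.7] model [221.  294.5]
[ 0.675  -0.1545  0.0753  0.0372] 0.639
```

View pics/scene_z.png

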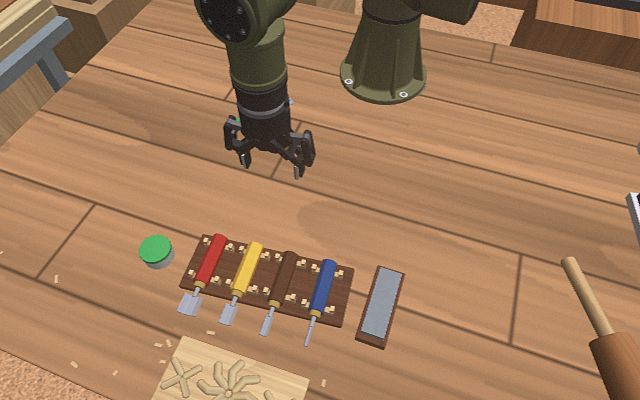

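View pics/side_z.png

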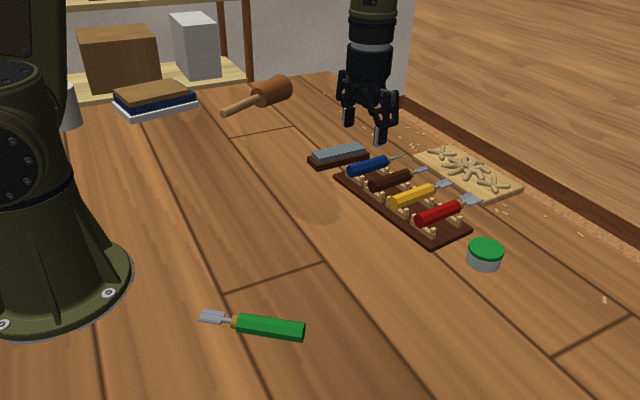

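View pics/wrist_z.png

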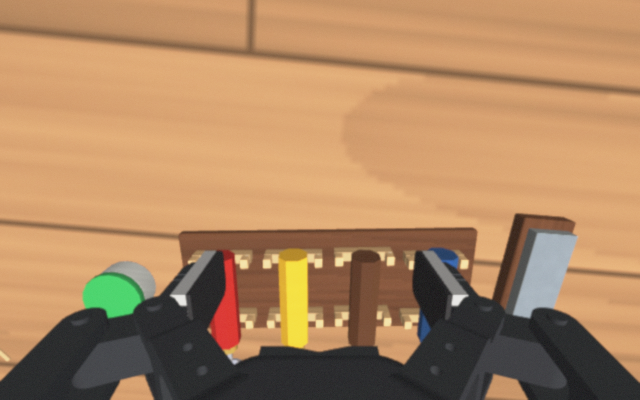

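The scene and side views show red, yellow, brown and blue seated from the tin to the oilstone. The tin (157,250) and oilstone (380,305) are where they started. The poor blue and red fits in the wrist view come from the fingers hiding those handles.

```bash
python3 - <<'E'
from cell import r
r.job_done();s=r.read_state();print(s['t'],s['force'],s['opening'])
E
```

```text
the job is handed in; nothing more can be done
the job is handed in; nothing more can be done
```

I laid all four gouges in the rack and handed the job in at about 24 s. Counting from the oilstone, blue 6 mm is in saddle d, brown 14 mm in c, yellow 24 mm in b and red 36 mm in a next to the tin. The green look-alike was not touched.

**Position:** In the last scene and side pictures, each handle's centroid was within about 2 px (a few mm) of where a handle in its seat should appear. All looked level in their notches. The gripper was open and clear above the bench.

**Tin and oilstone:** Both appear at the same pixels as at the start.

**Checks that disagreed:** The final fits combining all three cameras were poor for blue, red and brown. Fingers covered blue and red in the wrist view, and dark wood upset the brown mask. I set those fits aside and relied on three other things:
- the unobstructed scene and side views;
- an earlier clean fit of blue (0.651, 0.065, z 0.038), against a seat estimate of (0.651, 0.064);
- the tool position at each release, within about 1 mm of the seat.

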